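# Lock the die retaining ring with the pin spanner

## Robot

A 6-joint arm with a two-finger parallel gripper is mounted at the origin on the work surface. World frame = base frame: x ahead of the robot, y to its left, z up, the work surface at z = 0. Lengths are in m, angles in rad, forces in N, time in s.
With the tool pointing down it reaches from about 0.225 to 0.875 m from the base axis. Payload 3.4 kg.
Tool frame: the origin (TCP) lies at the very end of the fingers, on their centre line; the grasp point (between the pads) lies 19 mm behind it; z points along the fingers, x is the direction in which the jaws open and shut, and the axes are right-handed (so a half turn about z gives the same grasp; the last joint's range is limited). The gripper opens to 85 mm and grips with 20 to 120 N. Pads are 22 mm wide; open, the fingers measure 114 mm over their backs; the gripper's body (76 mm by 85 mm) begins 54 mm behind the grasp point. The pads swing forward as they close: fully open they stand 13 mm farther back than shut.
Start: joints at [-1.26, 0.276, 1.505, -0, 1.361, -0.121], TCP at [0.241, -0.522, 0.231] pointing down, gripper open.
Joint ranges: [-2.89, 2.89], [-0.75, 2.08], [0.22, 2.7], [-1.18, 4.32], [0.11, 2.71], [-2.7, 2.7]. Speed limits (rad/s): [2.57, 2.57, 3.14, 3.14, 3.14, 3.14].

## Interface

Orientations are given as a unit quaternion [w, x, y, z].
In Python, from rig import manip gives the robot as it stands.
- The arm moves only by the tool carry_out, never from a script. Its argument "series" is a list of rows, each a list of 2 entries, a list of its own where there are three numbers: the shift along the tool's x, y, z in mm, then the turn about the tool's z in degrees. A call has 1 to 10 rows; each row shifts and turns the pose as measured when the row begins, along the tool's axes as they then stand; what a row does not reach is not made up. A row lasts 1/12 s, in which the tool goes at most 41.7 mm and 7.16 degrees, less where a joint would pass 70% of its speed; a pose out of reach is approached as far as the arm can. A call is refused whole if a number of a shift passes 41.7 or a number of a turn 7.16, either way. A call with a gripper value outside its range is refused whole. "fingers" is the finger opening in mm, from 0 to 85.4, set as the call begins (left out, the last holds). The fingers move at their own pace and stop on an object; "squeeze" is the grip in N (left out, the last holds). Time passes only in rows, so rows that do not move let the fingers close. It gives the time, the measured TCP pose, the force and the opening at its end, in the units of the state.
- manip.get_state(): the state, without advancing time (a new reading comes with each control period).
- manip.get_image(name): name is "side" or "top" or "wrist"; returns a dict with "frame" (384x512x3 uint8, blue, green, red), "K" (3x3 intrinsics, pixels), "rvec" (rotation vector, rad) and "tvec" (3), from world to camera coordinates, as OpenCV has them; the wrist camera has in their place "mount" (4x4, takes a point from camera to tool coordinates, whose origin is the TCP and whose axes are the tool frame's). Camera axes: x right, y down, z forward; pixel columns grow to the right and rows downward; lengths in m; the calibration is good to about 2 mm. The wrist camera is an equidistant fisheye: a pixel r from the principal point sees the ray r / f radians off the axis. A picture is of the moment at which its call begins: read the wrist's pose just before it. There is no depth.
- manip.sign_off(): hands the job in, once; it reports no verdict.
The state is a dict: "clock": time; "qpos": joint angles; "qd": joint speeds; "effort": joint torques, N m; "position": TCP position; "ee_rot": TCP orientation; "contact_force": force on the tool from outside, world axes, zero at the start; "moment": the same for the moment, N m; "width": finger opening in m.
Only numpy, scipy, OpenCV 4.12 (cv2) and the standard library are available. Lean on these libraries where they do the work, as an engineer would, in place of code of your own. Each camera call takes 0.05 s, during which the arm holds its last target. There are 200 camera calls.

## Task

Pick the long pin spanner off its wooden rest, set both of its pins down into the two holes of the retaining ring on the die block, and only then turn the ring clockwise (seen from above) with it until the ring's lug is against the stop post. Let go and leave the spanner sitting flat on the ring with its pins in the holes; leave the short spanner alone on its rest.

Things in the scene. Friction and masses are not known exactly. Their poses are not given: they have to be found in the camera images.
- long_spanner_grip (a point): Mid-point of the long pin spanner's upright grip fin (mm: 36 along x, 16 thick along y, 45 high). Dark steel, 0.35 kg; fin stands on a bar 112 along x, 28 wide, 10 thick; two pins below the bar at x = +-44, diameter 10, 16 long, tapered tips. Point is 32.5 above the bar's underside; z up. Loose on a wooden rest 34 high, pins hanging past its ends. Pinch the fin across y; half turns alike.
- short_spanner_grip (a point): The same point of the short pin spanner, not to be used: same look, height and grip fin, but its bar is only 74 mm long and its pins 50 mm apart, too close for the ring. On a similar, smaller wooden rest. Which spanner stands left or right varies.
- ring_top (a point): Centre of the top face of the flat steel retaining ring, 140 mm across, 20 thick, on a grey die block 160 x 160 x 40 (face 60 above the bench). Two holes 24 x 24, 20 deep, at x = +-44 in this frame, which turns with the ring; z up on the turning axis. Spanner home: bar flat on this face. Pins have 7 mm play all round: it turns up to 9 degrees before the ring follows. Dark centre disc is no hole.
- clamp_ring (a joint): Turn of the ring about its centre, rad, growing clockwise seen from above, 0 to the stop at 1.047 (60 degrees), where the lug on the ring's rim (at +y of the ring) meets the stop post on the die block. Starts at 0 to 0.3; light friction (0.12 N m), stays where left.
Not all that is in view belongs to the job. Leave any red or turquoise look-alike of the part that bears long_spanner_grip alone.

How it is judged:
On the way, in this order (a step that is already met when the one before it is completed fails the run):
1. both pins of the long spanner are in the ring's holes while the ring has not yet been turned (joint below 0.55 rad) (z of long_spanner_grip in the frame of ring_top below 0.042 m and horizontal distance between long_spanner_grip and ring_top below 0.016 m and angle between the x axis of long_spanner_grip and the x axis of ring_top, either way round below 0.26 rad and angle between long_spanner_grip's own z axis and vertical below 0.17 rad and value of joint clamp_ring below 0.55 rad), for 0.2 s.
2. the ring is turned clockwise to its stop (within 12 degrees) with both pins still in the holes (z of long_spanner_grip in the frame of ring_top below 0.042 m and horizontal distance between long_spanner_grip and ring_top below 0.016 m and angle between the x axis of long_spanner_grip and the x axis of ring_top, either way round below 0.26 rad and angle between long_spanner_grip's own z axis and vertical below 0.17 rad and value of joint clamp_ring above 0.84 rad), for 0.2 s.
At the end, for the whole second after the job is handed in: Ring within 12 degrees of its stop (joint above 0.84 rad); long spanner let go, on the ring with both pins in the holes: grip point within 16 mm of the ring axis, under 39 mm above its top, upright within 10 and in line within 15 degrees; short spanner within 30 mm of its start (z of long_spanner_grip in the frame of ring_top below 0.039 m and horizontal distance between long_spanner_grip and ring_top below 0.016 m and angle between the x axis of long_spanner_grip and the x axis of ring_top, either way round below 0.26 rad and angle between long_spanner_grip's own z axis and vertical below 0.17 rad and value of joint clamp_ring above 0.84 rad and distance of short_spanner_grip from where it was at the start of the episode below 0.03 m); the robot touches nothing.
It fails at once if the short spanner is moved more than 30 mm (distance of short_spanner_grip from where it was at the start of the episode above 0.03 m).
It also fails if it takes over 40 s, if anything falls off the work surface, if the arm or the gripper's body presses on something with over 40 N, if the wrist force passes 120 N, or if a joint passes its speed limit or range.

## Working session

There is one attempt and no reset: what is moved stays moved. The work goes in short steps, Python scripts to look and compute and a tool call to move; the robot and the scene stay as the last step left them, time stands still between calls to the robot, and variables do not carry over. Pictures are saved under pics/ and viewed, about 8 in all and at most 12, crops included, and the job is handed in when it is done.

Besides the shell and the picture viewer there is one more tool, called after "Emit:" as name(argument=value, ...) on one line, values as JSON. carry_out: Moves the arm, as the interface text tells. Its arguments: {"type":"object","properties":{"series":{"type":"array","items":{"type":"array"}},"fingers":{"type":"number"},"squeeze":{"type":"number"}},"required":["series"]}

```bash
mkdir -p pics; ls
python3 - <<'E'
from rig import manip
import cv2,numpy as np
s=manip.get_state();print({k:np.round(v,3).tolist() for k,v in s.items()})
for n in("top","side"):
    d=manip.get_image(n);cv2.imwrite(f"pics/{n}0.png",d["frame"]);print(n,d["K"].tolist(),d["rvec"],d["tvec"])
E
```

```text
pics
{'clock': 0.0, 'qpos': [-1.26, 0.277, 1.506, -0.0, 1.361, -0.121], 'qd': [0.001, -0.001, 0.001, -0.002, -0.0, 0.0], 'effort': [0.002, -41.677, -24.581, 0.0, 0.011, -0.0], 'position': [0.24, -0.522, 0.23], 'ee_rot': [-0.001, 0.842, -0.539, -0.001], 'contact_force': [-0.336, -0.766, 0.212], 'moment': [-0.037, 0.008, -0.008], 'width': 0.086}
top [[441.335867297243, 0.0, 249.74712351983885], [0.0, 441.335867297243, 184.97583199297347], [0.0, 0.0, 1.0]] [ 2.21811165 -2.18110068  0.11842983] [0.04314809 0.48549426 0.95146054]
side [[393.30368007410306, 0.0, 258.58473324824945], [0.0, 393.30368007410306, 191.15394598181445], [0.0, 0.0, 1.0]] [ 0.67582599 -2.43444836  1.39510329] [0.45332802 0.19262325 0.64404999]
```

View pics/top0.png

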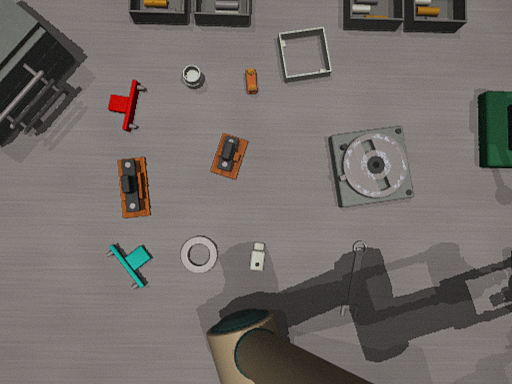

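View pics/side0.png

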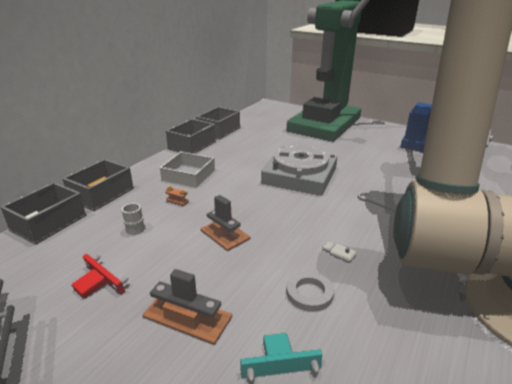

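The top view shows the long spanner at about (131,186), the short one at (229,155) and the ring at (376,165). I'll enlarge the top view of the long spanner and the ring.

```bash
cat > h.py <<'E'
from rig import manip
import cv2,numpy as np
from scipy.spatial.transform import Rotation as R
def rot(s): q=s["ee_rot"]; return R.from_quat([q[1],q[2],q[3],q[0]]).as_matrix()
def ray(d,u,v,z):
    M=cv2.Rodrigues(np.array(d["rvec"]))[0]; t=np.array(d["tvec"]).ravel()
    c=-M.T@t; r=M.T@np.linalg.inv(np.array(d["K"]))@[u,v,1]
    return c+r*(z-c[2])/r[2]
def wray(d,s,u,v,z):
    K=np.array(d["K"]);x=(u-K[0,2])/K[0,0];y=(v-K[1,2])/K[1,1];th=np.hypot(x,y)
    k=np.sin(th)/th if th>1e-9 else 1
    m=np.array(d["mount"]);A=rot(s)
    r=A@m[:3,:3]@[x*k,y*k,np.cos(th)];c=np.array(s["position"])+A@m[:3,3]
    return c+r*(z-c[2])/r[2]
E
python3 - <<'E'
import cv2,numpy as np
from h import *
d=manip.get_image("top");f=d["frame"]
a=cv2.resize(f[146:226,92:172],None,fx=5,fy=5,interpolation=cv2.INTER_CUBIC)
b=cv2.resize(f[115:215,322:422],None,fx=4,fy=4,interpolation=cv2.INTER_CUBIC)
cv2.imwrite("pics/crop.png",np.hstack([a,b]))
print(ray(d,376,165,.06),ray(d,131,186,.08),ray(d,229,155,.08), ray(d,0,0,0))
E
```

```text
[ 0.52893395 -0.2150532   0.06      ] [0.47356626 0.29484405 0.08      ] [0.54112711 0.09708716 0.08      ] [0.89485607 0.62188297 0.        ]
```

View pics/crop.png

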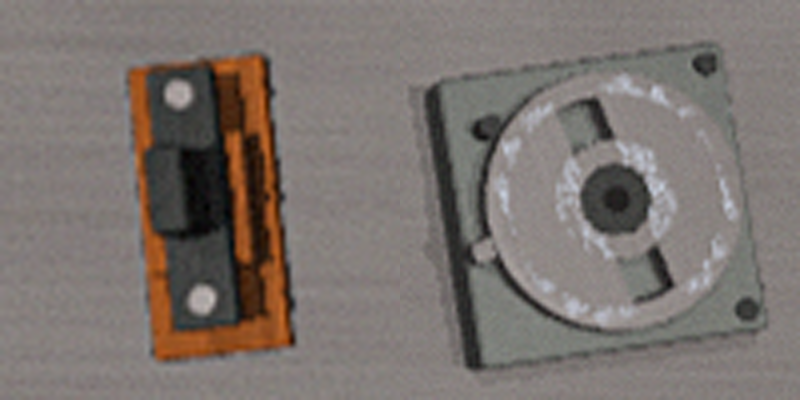

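The crop shows the pin heads on the long bar at top-image px (127.6,164.8) and (132.2,206). The ring holes are at (368.8,145) and (383.5,183). The lug is the light disc at lower left and the stop post is at upper left, about 50° clockwise from it. Next I work out the poses.

Run:
```python
from h import *
d=manip.get_image("top")
def pr(n,a,b,z):
    p,q=ray(d,*a,z),ray(d,*b,z);v=p-q
    print(n,((p+q)/2).round(4),np.linalg.norm(v).round(4),"ang",np.degrees(np.arctan2(v[1],v[0])).round(1))
    return (p+q)/2
P=pr("span",(127.6,164.8),(132.2,206),.044)
Q=pr("ring",(368.8,145),(383.5,183),.06)
s=manip.get_state();A=rot(s);print(A.round(3),"xang",np.degrees(np.arctan2(A[1,0],A[0,0])))
print("to spanner, tool mm",(A.T@(P-s["position"])*1000).round(1))
print("to ring, tool mm",(A.T@(Q-s["position"])*1000).round(1))
w=manip.get_image("wrist");print(w["K"],w["mount"])
```

```text
span [0.4774 0.3057 0.044 ] 0.088 ang 8.3
ring [ 0.5312 -0.2153  0.06  ] 0.0865 ang 21.1
[[ 0.418 -0.908 -0.   ]
 [-0.908 -0.418  0.001]
 [-0.001 -0.    -1.   ]] xang -65.2646512436956
to spanner, tool mm [-652.3 -561.4  187.6]
to ring, tool mm [-156.6 -392.3  171. ]
[[297.31863964   0.         254.58941316]
 [  0.         297.31863964 197.95752719]
 [  0.           0.           1.        ]] [[ 9.99999884e-01 -4.76091096e-04  7.80033927e-05  1.04909285e-04]
 [ 4.36710681e-04  9.62012987e-01  2.73003336e-01 -6.89460320e-02]
 [-2.05014734e-04 -2.73003270e-01  9.62013083e-01 -1.41348450e-01]
 [ 0.00000000e+00  0.00000000e+00  0.00000000e+00  1.00000000e+00]]
```

Emit:
carry_out(series=[[[-15, -38, 0], 0], [[-15, -38, 0], 0], [[-15, -38, 0], 0], [[-15, -38, 0], 0], [[-15, -38, 0], 0], [[-15, -38, 0], 0], [[-15, -38, 0], 0], [[-15, -38, 0], 0], [[-15, -38, 0], 0], [[0, 0, 0], 0]], fingers=50)

```text
clock: 1.08
position: [0.5014, -0.2526, 0.2278]
ee_rot: [-0.0, 0.839, -0.544, 0.0]
contact_force: [-0.6, -0.4, -0.1]
width: 0.0494
```

Run:
```python
from h import *
s=manip.get_state();w=manip.get_image("wrist");np.savez("ring.npz",f=w["frame"],K=w["K"],mount=w["mount"],position=s["position"],ee_rot=s["ee_rot"])
cv2.imwrite("pics/w1.png",w["frame"])
print(s["clock"],s["position"],rot(s).round(3),s["qpos"])
```

```text
1.0833 [ 0.50135509 -0.25255007  0.22777106] [[ 0.409 -0.913  0.   ]
 [-0.913 -0.409 -0.   ]
 [ 0.    -0.    -1.   ]] [-5.90654709e-01  2.57138281e-01  1.54041647e+00  1.26806823e-04
  1.34355044e+00  5.58923330e-01]
```

View pics/w1.png

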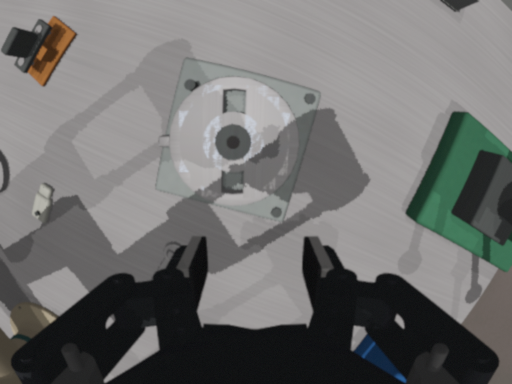

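The wrist view shows the ring centre at (233,142), with holes near (235,100) and (232,181). I'll crop in to get the holes precisely.

Run:
```python
import cv2
f=cv2.imread("pics/w1.png");cv2.imwrite("pics/w1c.png",cv2.resize(f[70:215,160:310],None,fx=4,fy=4,interpolation=cv2.INTER_CUBIC))
```

```text
(no output)
```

View pics/w1c.png

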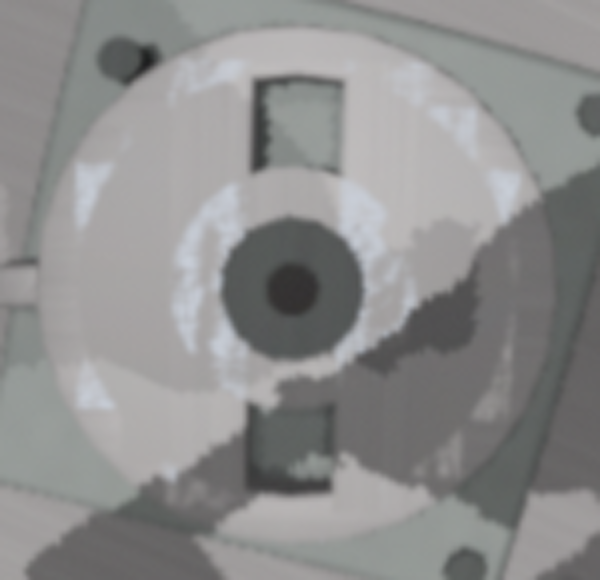

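Emit:
carry_out(series=[[[-39, -12, 0], 0], [[-39, -12, 0], 0], [[-39, -12, 0], 0], [[-39, -12, 0], 0], [[-39, -12, 0], 0], [[-39, -12, 0], 0], [[-39, -12, 0], 0], [[-39, -12, 0], 0], [[-39, -12, 0], 0], [[-39, -12, 0], 0]])

```text
clock: 1.97
position: [0.4485, 0.1443, 0.2222]
ee_rot: [0.007, 0.833, -0.553, 0.003]
contact_force: [-0.0, -0.2, 0.1]
width: 0.0499
```

The holes are at crop (298,124) and (290,447), which is wrist px (234.6,101) and (232.5,181.9). Centre is (233,142).

Run:
```python
from h import *
z=np.load("ring.npz");d=dict(K=z["K"],mount=z["mount"]);s0=dict(position=z["position"],ee_rot=z["ee_rot"])
p,q,c=[wray(d,s0,u,v,.06) for u,v in((234.6,101),(232.5,181.9),(233.0,142))]
v=p-q;print("ring",(p+q)/2,c,np.linalg.norm(v),np.degrees(np.arctan2(v[1],v[0])))
s=manip.get_state();A=rot(s);P=np.array([.4774,.3057,.2])
print("xang",np.degrees(np.arctan2(A[1,0],A[0,0])),"tool mm",(A.T@(P-s["position"])*1000).round(1),s["position"],s["qpos"][5])
```

```text
ring [ 0.53059708 -0.21555267  0.06      ] [ 0.5303721  -0.21519883  0.06      ] 0.08545284511495488 22.025408878210932
xang -67.15002381283176 tool mm [-137.8  -89.5   19.6] [0.44846747 0.14429705 0.22219125] 1.351602195702379
```

Emit:
carry_out(series=[[[-35, -11, 0], 0], [[-35, -11, 0], 0], [[-34, -11, 0], 0], [[-34, -11, 0], 0], [[0, 0, 0], 7.1], [[0, 0, 0], 7.1], [[0, 0, 0], 0]])

```text
clock: 2.55
position: [0.4341, 0.2958, 0.2196]
ee_rot: [0.007, 0.756, -0.655, 0.005]
contact_force: [0.0, -0.4, -0.0]
width: 0.0503
```

Run:
```python
from h import *
s=manip.get_state();w=manip.get_image("wrist");np.savez("sp.npz",f=w["frame"],K=w["K"],mount=w["mount"],position=s["position"],ee_rot=s["ee_rot"])
cv2.imwrite("pics/w2.png",cv2.resize(w["frame"][0:300,106:406],None,fx=2,fy=2,interpolation=cv2.INTER_CUBIC))
A=rot(s);P=np.array([.4774,.3057,.1])
print(s["clock"],s["position"],"xang",np.degrees(np.arctan2(A[1,0],A[0,0])),(A.T@(P-s["position"])*1000).round(1))
```

```text
2.55 [0.43414858 0.29578999 0.2196143 ] xang -81.77890225350035 [ -5.6 -44.6 119.4]
```

View pics/w2.png

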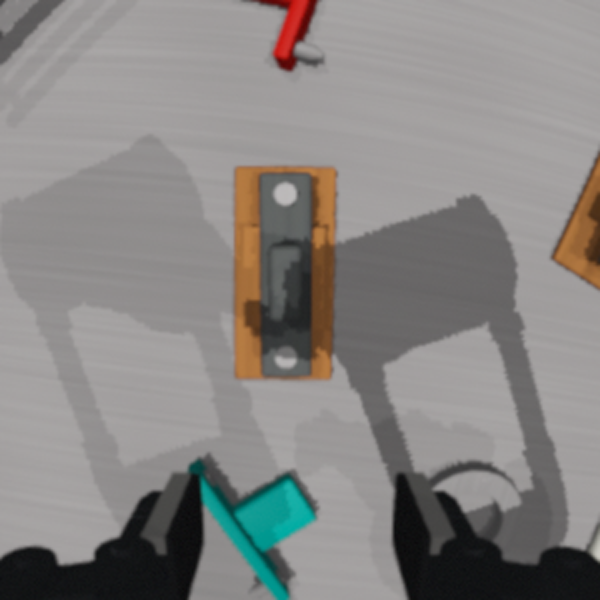

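The pin heads are at crop (286,194) and (286,357), which is wrist px (249,97) and (249,178.5). The bar is in line with the tool y axis.

Run:
```python
from h import *
z=np.load("sp.npz");d=dict(K=z["K"],mount=z["mount"]);s0=dict(position=z["position"],ee_rot=z["ee_rot"])
p,q=[wray(d,s0,u,v,.044) for u,v in((249,97),(249,178.5))]
v=p-q;P=(p+q)/2;print("span",P,np.linalg.norm(v),np.degrees(np.arctan2(v[1],v[0])))
s=manip.get_state();A=rot(s);print(A[:,2],s["position"],"xang",np.degrees(np.arctan2(A[1,0],A[0,0])),(A.T@(P-s["position"])*1000).round(1))
```

```text
span [0.47785594 0.30492648 0.044     ] 0.08789412483517416 8.04202877658147
[-4.90691248e-04 -1.73821597e-02 -9.99848798e-01] [0.43419199 0.29527745 0.21961452] xang -81.5812851730779 [ -6.2 -45.1 175.4]
```

Emit:
carry_out(series=[[[-6, -23, 0], 0], [[0, -22, 0], 0], [[0, 0, 35], 0], [[0, 0, 35], 0], [[0, 0, 30], 0], [[0, 0, 0], 0], [[0, 0, 0], 0]])

```text
clock: 3.18
position: [0.4855, 0.2976, 0.1196]
ee_rot: [0.005, 0.761, -0.649, 0.009]
contact_force: [0.6, -0.6, 2.3]
width: 0.0498
```

```bash
cat > g.py <<'E'
import sys
from h import *
T=np.array(list(map(float,sys.argv[1:4])));a=float(sys.argv[4])
s=manip.get_state();A=rot(s);x=np.degrees(np.arctan2(A[1,0],A[0,0]))
print("clock",s["clock"],"pos",np.round(s["position"],4),"xang",x.round(2),"zax",A[:,2].round(3),"F",np.round(s["contact_force"],1),"w",s["width"],"q6",np.round(s["qpos"][5],2))
print("shift tool mm",(A.T@(T-s["position"])*1000).round(1),"turn",round(x-a,1))
E
python3 g.py .4778 .305 .05 -81.9
```

```text
clock 3.1833 pos [0.4855 0.2976 0.1196] xang -80.89 zax [ 0.007 -0.018 -1.   ] F [ 0.6 -0.6  2.3] w 0.04975852071877902 q6 1.86
shift tool mm [-9.9  6.7 69.4] turn 1.0
```

Emit:
carry_out(series=[[[-10, 6.5, 20], 1], [[0, 0, 20], 0], [[0, 0, 0], 0], [[0, 0, 0], 0]])

```text
clock: 3.52
position: [0.4827, 0.3045, 0.0855]
ee_rot: [0.0, 0.756, -0.655, 0.011]
contact_force: [0.4, -0.4, -0.0]
width: 0.0499
```

```bash
python3 g.py .4778 .305 .05 -81.9
```

```text
clock 3.5167 pos [0.4827 0.3045 0.0855] xang -81.86 zax [ 0.017 -0.015 -1.   ] F [ 0.4 -0.4 -0. ] w 0.049879485326805736 q6 1.9
shift tool mm [-1.8  5.3 35.4] turn 0.0
```

Emit:
carry_out(series=[[[-1.8, 5, 12], 0], [[0, 0.5, 12], 0], [[0, 0.5, 11], 0], [[0, 0, 0], 0], [[0, 0, 0], 0]])

```text
clock: 3.93
position: [0.4843, 0.3067, 0.06]
ee_rot: [-0.008, 0.756, -0.654, 0.015]
contact_force: [0.0, 0.2, -0.1]
width: 0.05
```

```bash
python3 g.py .4778 .305 .05 -81.9
```

```text
clock 3.9333 pos [0.4843 0.3067 0.06  ] xang -81.78 zax [ 0.033 -0.008 -0.999] F [ 0.   0.2 -0.1] w 0.049953786035536935 q6 1.9
shift tool mm [0.6 7.  9.8] turn 0.1
```

Emit:
carry_out(series=[[[0, 8, 6], 0], [[0, 3, 5], 0]])

```text
clock: 4.1
position: [0.476, 0.3058, 0.0511]
ee_rot: [-0.01, 0.756, -0.655, 0.016]
contact_force: [-1.5, -0.9, -0.3]
width: 0.0502
```

```bash
python3 g.py .4778 .305 .05 -81.9
```

```text
clock 4.1 pos [0.476  0.3058 0.0511] xang -81.8 zax [ 0.038 -0.006 -0.999] F [-1.5 -0.9 -0.3] w 0.05015132785739716 q6 1.91
shift tool mm [ 1.1 -1.6  1.1] turn 0.1
```

Emit:
carry_out(series=[[[0, 0, 0], 0], [[0, 0, 0], 0]])

```text
clock: 4.27
position: [0.4745, 0.3054, 0.0507]
ee_rot: [-0.01, 0.756, -0.654, 0.016]
contact_force: [-0.3, 0.6, 0.1]
width: 0.0501
```

```bash
python3 g.py .4778 .305 .05 -81.9
```

```text
clock 4.2667 pos [0.4745 0.3054 0.0507] xang -81.77 zax [ 0.037 -0.006 -0.999] F [-0.3  0.6  0.1] w 0.05011521410043611 q6 1.91
shift tool mm [ 0.9 -3.2  0.8] turn 0.1
```

Emit:
carry_out(series=[[[0.9, -3, 0], 0], [[0, 0, 0], 0]])

```text
clock: 4.43
position: [0.4777, 0.3051, 0.051]
ee_rot: [-0.01, 0.756, -0.654, 0.016]
contact_force: [-0.6, 0.0, 0.1]
width: 0.0502
```

Emit:
carry_out(series=[[[0, 0, 0], 0], [[0, 0, 0], 0], [[0, 0, 0], 0], [[0, 0, 0], 0], [[0, 0, 0], 0], [[0, 0, 0], 0], [[0, 0, 0], 0]], fingers=5, squeeze=70)

```text
clock: 5.02
position: [0.4786, 0.3056, 0.0515]
ee_rot: [-0.01, 0.756, -0.654, 0.016]
contact_force: [0.3, 0.2, 0.4]
width: 0.0153
```

```bash
python3 g.py .4778 .305 .05 -81.9
```

```text
clock 5.0167 pos [0.4786 0.3056 0.0515] xang -81.78 zax [ 0.038 -0.005 -0.999] F [0.3 0.2 0.4] w 0.015263693584573279 q6 1.9
shift tool mm [0.5 0.9 1.4] turn 0.1
```

Emit:
carry_out(series=[[[0, 0, -15], 0], [[0, 0, -25], 0], [[0, 0, -25], 0], [[0, 0, -25], 0], [[0, 0, -25], 0], [[0, 0, -12], 0], [[0, 0, 0], 0]])

```text
clock: 5.6
position: [0.4676, 0.3029, 0.1752]
ee_rot: [-0.0, 0.756, -0.654, 0.012]
contact_force: [0.9, 1.1, -4.0]
width: 0.0154
```

```bash
python3 g.py .5305 -.2153 .16 -68.4
```

```text
clock 5.6 pos [0.4676 0.3029 0.1752] xang -81.76 zax [ 0.018 -0.015 -1.   ] F [ 0.9  1.1 -4. ] w 0.015391046433811492 q6 1.9
shift tool mm [521.5  12.4  24.3] turn -13.4
```

Emit:
carry_out(series=[[[38, 1, 0], 0], [[38, 1, 0], 0], [[38, 1, 0], 0], [[38, 1, 0], 0], [[38, 1, 0], 0], [[38, 1, 0], 0], [[38, 1, 0], 0], [[38, 1, 0], 0], [[38, 1, 0], 0], [[38, 1, 0], 0]])

```text
clock: 6.43
position: [0.5052, -0.0806, 0.1651]
ee_rot: [0.005, 0.761, -0.649, 0.001]
contact_force: [0.4, 1.0, -4.2]
width: 0.0154
```

```bash
python3 g.py .5305 -.2153 .15 -68.4
```

```text
clock 6.4333 pos [ 0.5052 -0.0806  0.1651] xang -80.86 zax [-0.004 -0.009 -1.   ] F [ 0.4  1.  -4.2] w 0.015358116606681666 q6 1.13
shift tool mm [136.9  -3.7  16.2] turn -12.5
```

Emit:
carry_out(series=[[[38, 0, 0], 0], [[38, 0, 0], 0], [[30, -2, 0], 0], [[15, -2, 0], 0], [[0, 0, 0], 0], [[0, 0, 0], -6], [[0, 0, 0], -6], [[0, 0, 0], 0], [[0, 0, 0], 0]])

```text
clock: 7.18
position: [0.5202, -0.2092, 0.1503]
ee_rot: [0.007, 0.824, -0.567, -0.012]
contact_force: [1.0, -0.4, -4.0]
width: 0.0153
```

```bash
python3 g.py .5305 -.2153 .12 -68.4
```

```text
clock 7.1833 pos [ 0.5202 -0.2092  0.1503] xang -69.11 zax [-0.027  0.001 -1.   ] F [ 1.  -0.4 -4. ] w 0.015340468036060045 q6 0.71
shift tool mm [ 9.7 -8.2 30. ] turn -0.7
```

Emit:
carry_out(series=[[[9.5, -8, 15], -0.7], [[0, 0, 14], 0], [[0, 0, 10], 0], [[0, 0, 0], 0], [[0, 0, 0], 0]])

```text
clock: 7.6
position: [0.5289, -0.2089, 0.1084]
ee_rot: [0.006, 0.825, -0.564, -0.014]
contact_force: [0.3, 0.3, -4.1]
width: 0.0153
```

```bash
python3 g.py .5305 -.2153 .10 -68.4
```

```text
clock 7.6 pos [ 0.5289 -0.2089  0.1084] xang -68.75 zax [-0.03   0.005 -1.   ] F [ 0.3  0.3 -4.1] w 0.0153062868430926 q6 0.71
shift tool mm [6.7 0.6 8.3] turn -0.4
```

Emit:
carry_out(series=[[[7, 0.5, 0], -0.5], [[0, 0, 0], 0], [[0, 0, 0], 0]])

```text
clock: 7.85
position: [0.5313, -0.2149, 0.1094]
ee_rot: [0.006, 0.828, -0.561, -0.014]
contact_force: [-0.4, 0.2, -4.3]
width: 0.0153
```

```bash
python3 g.py .5305 -.2153 .09 -68.4
python3 - <<'E'
from h import *
s=manip.get_state();w=manip.get_image("wrist");np.savez("fit.npz",f=w["frame"],K=w["K"],mount=w["mount"],position=s["position"],ee_rot=s["ee_rot"])
cv2.imwrite("pics/w3.png",cv2.resize(w["frame"][100:384,156:356],None,fx=2.1,fy=2.1,interpolation=cv2.INTER_CUBIC))
d=manip.get_image("side");a=cv2.resize(d["frame"][110:220,240:360],None,fx=5,fy=5,interpolation=cv2.INTER_CUBIC)
cv2.imwrite("pics/s3.png",a)
E
```

```text
clock 7.85 pos [ 0.5313 -0.2149  0.1094] xang -68.22 zax [-0.03   0.005 -1.   ] F [-0.4  0.2 -4.3] w 0.015332114863355716 q6 0.7
shift tool mm [ 0.4  0.4 19.4] turn 0.2
```

View pics/w3.png

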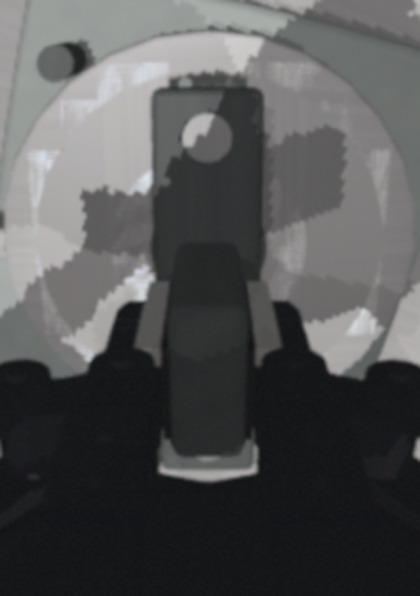

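View pics/s3.png

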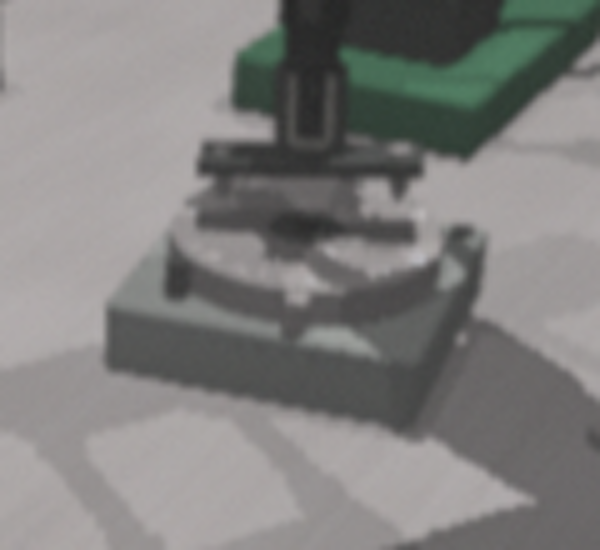

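The side view shows the spanner level and about 1 cm above the holes. The wrist view puts the far pin head at px (254.6,165.7), over the far hole. I compute its offset from that hole.

Run:
```python
from h import *
z=np.load("fit.npz");d=dict(K=z["K"],mount=z["mount"]);s=dict(position=z["position"],ee_rot=z["ee_rot"])
p=wray(d,s,254.6,165.7,.099);A=rot(s)
h=np.array([.5305,-.2153])+.044*np.array([np.cos(np.radians(21.6)),np.sin(np.radians(21.6))])
print(p,h,"pin-hole in tool xy mm",(A.T[:2,:2]@(p[:2]-h)*1000).round(1), "pin in tool",(A.T@(p-s["position"])*1000).round(1))
```

```text
[ 0.57144346 -0.19881457  0.099     ] [ 0.57141017 -0.19910252] pin-hole in tool xy mm [-0.3 -0.1] pin in tool [  0.2 -43.4   9.3]
```

Emit:
carry_out(series=[[[0, 0, 6], 0], [[0, 0, 6], 0], [[0, 0, 5], 0], [[0, 0, 0], 0]])

```text
clock: 8.28
position: [0.5315, -0.2155, 0.0921]
ee_rot: [0.006, 0.828, -0.561, -0.012]
contact_force: [-0.7, 1.3, -4.0]
width: 0.0149
```

```bash
python3 g.py .5305 -.2153 .0775 -68.4
```

```text
clock 8.2833 pos [ 0.5315 -0.2155  0.0921] xang -68.26 zax [-0.027  0.003 -1.   ] F [-0.7  1.3 -4. ] w 0.014884342980981256 q6 0.7
shift tool mm [-0.3  0.5 14.6] turn 0.1
```

Emit:
carry_out(series=[[[0, 0, 4], 0], [[0, 0, 4], 0], [[0, 0, 4], 0], [[0, 0, 0], 0]])

```text
clock: 8.62
position: [0.531, -0.2158, 0.0797]
ee_rot: [0.006, 0.828, -0.561, -0.012]
contact_force: [-0.3, 1.2, 0.2]
width: 0.015
```

```bash
python3 g.py .5305 -.2153 .0775 -68.4
```

```text
clock 8.6167 pos [ 0.531  -0.2158  0.0797] xang -68.26 zax [-0.027  0.003 -1.   ] F [-0.3  1.2  0.2] w 0.014975196672537182 q6 0.7
shift tool mm [-0.6  0.2  2.2] turn 0.1
```

Emit:
carry_out(series=[[[0, 0, 0.5], 0], [[0, 0, 0], 0], [[0, 0, 0], 4], [[0, 0, 0], 4], [[0, 0, 0], 4], [[0, 0, 0], 4], [[0, 0, 0], 4], [[0, 0, 0], 4], [[0, 0, 0], 0]])

```text
clock: 9.37
position: [0.5314, -0.2148, 0.0798]
ee_rot: [-0.008, -0.686, 0.727, 0.01]
contact_force: [-1.0, 0.7, -1.2]
width: 0.015
```

```bash
python3 g.py .5305 -.2153 .0785 -119; python3 -c "
from h import *
print(manip.get_state()['moment'])"
```

```text
clock 9.3667 pos [ 0.5314 -0.2148  0.0798] xang -93.29 zax [-0.025  0.003 -1.   ] F [-1.   0.7 -1.2] w 0.015002377560345026 q6 1.13
shift tool mm [0.6 0.8 1.4] turn 25.7
[-0.09267279 -0.03537157 -0.0458746 ]
```

Emit:
carry_out(series=[[[0, 0, 1], 4], [[0, 0, 0], 4], [[0, 0, 0], 4], [[0, 0, 0], 4], [[0, 0, 0], 4], [[0, 0, 0], 4], [[0, 0, 0], 0]])

```text
clock: 9.95
position: [0.5315, -0.2149, 0.0797]
ee_rot: [-0.01, -0.519, 0.855, 0.007]
contact_force: [-0.7, -0.8, -1.4]
width: 0.0149
```

```bash
python3 g.py .5305 -.2153 .0785 -119; python3 -c "
from h import *
print(manip.get_state()['moment'])"
```

```text
clock 9.95 pos [ 0.5315 -0.2149  0.0797] xang -117.5 zax [-0.025  0.002 -1.   ] F [-0.7 -0.8 -1.4] w 0.014941772965393795 q6 1.56
shift tool mm [0.8 0.7 1.2] turn 1.5
[-0.13854906  0.07266682 -0.02142847]
```

Emit:
carry_out(series=[[[0.5, 0.5, 0.5], 3], [[0, 0, 0], 3], [[0, 0, 0], 2], [[0, 0, 0], 0]])

```text
clock: 10.28
position: [0.5318, -0.2149, 0.0798]
ee_rot: [-0.01, -0.467, 0.884, 0.005]
contact_force: [0.4, 1.2, -2.2]
width: 0.0152
```

```bash
python3 g.py .5305 -.2153 .0785 -119; python3 -c "
from h import *
print(manip.get_state()['moment'])
d=manip.get_image('top');cv2.imwrite('pics/t4.png',cv2.resize(d['frame'][115:215,322:422],None,fx=5,fy=5,interpolation=cv2.INTER_CUBIC))"
```

```text
clock 10.2833 pos [ 0.5318 -0.2149  0.0798] xang -124.26 zax [-0.023 -0.    -1.   ] F [ 0.4  1.2 -2.2] w 0.01522236230513905 q6 1.68
shift tool mm [1.1 0.8 1.3] turn -5.3
[0.30207027 0.04709683 1.57228042]
```

View pics/t4.png

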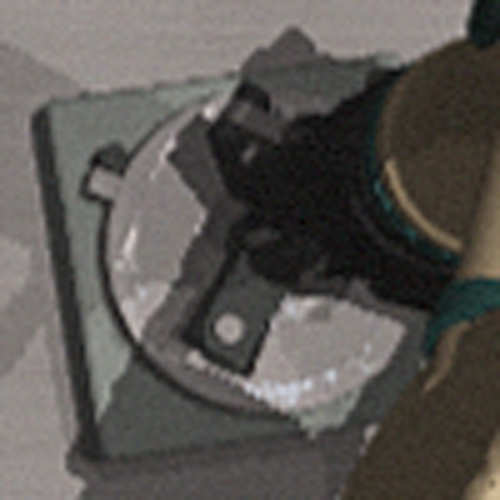

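The lug is against the post at crop (100,180), and the moment about z has risen to 1.6 N m. I'll ease the torque, open the fingers and retreat.

Emit:
carry_out(series=[[[0, 0, 0], -3], [[0, 0, 0], 0], [[0, 0, 0], 0]])

```text
clock: 10.58
position: [0.5318, -0.2148, 0.0796]
ee_rot: [-0.01, -0.492, 0.87, 0.006]
contact_force: [-1.5, 0.1, -0.2]
width: 0.0152
```

Emit:
carry_out(series=[[[0, 0, 0], 0], [[0, 0, 0], 0], [[0, 0, 0], 0], [[0, 0, 0], 0], [[0, 0, 0], 0], [[0, 0, 0], 0]], fingers=50)

```text
clock: 11.08
position: [0.5339, -0.2158, 0.081]
ee_rot: [-0.008, -0.49, 0.872, 0.004]
contact_force: [-0.0, 0.4, -0.5]
width: 0.0501
```

Emit:
carry_out(series=[[[0, 0, -15], 0], [[0, 0, -25], 0], [[0, 0, -30], 0], [[0, 0, -30], 0], [[0, 30, 0], 0], [[0, 30, 0], 0], [[0, 0, 0], 0]])

```text
clock: 11.67
position: [0.4846, -0.1845, 0.1861]
ee_rot: [-0.008, -0.489, 0.872, 0.004]
contact_force: [-1.1, -0.4, -0.1]
width: 0.05
```

```bash
python3 g.py .5305 -.2153 .2 -119; python3 -c "
from h import *
s=manip.get_state();w=manip.get_image('wrist');np.savez('end.npz',K=w['K'],mount=w['mount'],position=s['position'],ee_rot=s['ee_rot'])
d=manip.get_image('side')
r=lambda f:cv2.resize(f,(400,400),interpolation=cv2.INTER_CUBIC)
cv2.imwrite('pics/e.png',np.hstack([r(w['frame'][20:220,150:350]),r(d['frame'][110:220,240:350])]))"
```

```text
clock 11.6667 pos [ 0.4846 -0.1845  0.1861] xang -121.44 zax [-0.018  0.    -1.   ] F [-1.1 -0.4 -0.1] w 0.05000197402830647 q6 1.63
shift tool mm [  2.5 -55.  -14.7] turn -2.4
```

View pics/e.png

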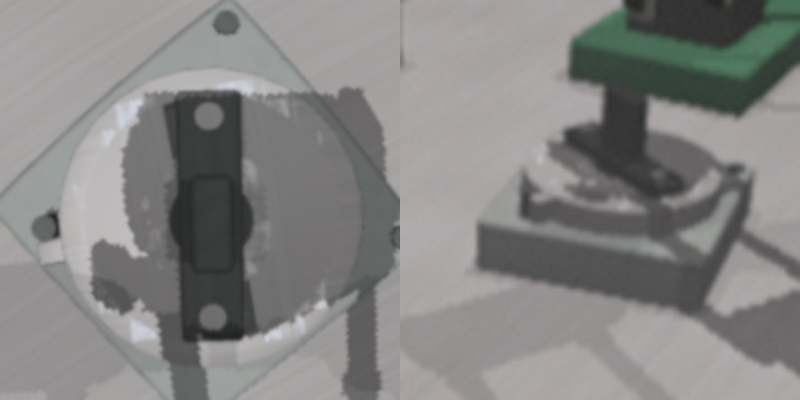

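The final view shows the spanner flat, the lug touching the post at crop (50,245), and the pin heads at wrist px (254.5,78) and (256.5,178.5).

Run:
```python
from h import *
z=np.load("end.npz");d=dict(K=z["K"],mount=z["mount"]);s=dict(position=z["position"],ee_rot=z["ee_rot"])
p,q=[wray(d,s,u,v,.07) for u,v in((254.5,78),(256.5,178.5))]
l=wray(d,s,150+50/2,20+248/2,.055);c=np.array([.5305,-.2153]);v=p-q;m=((p+q)/2)[:2]
a=lambda v:np.degrees(np.arctan2(v[1],v[0]))
off=np.linalg.norm(m-c)*1000;da=(a(v)+90-a(l[:2]-c)+90)%180-90
print("off mm",off,"pins",np.linalg.norm(v),"bar",a(v),"lug",a(l[:2]-c),"misalign",da)
if off<12 and abs(da)<13: print(manip.sign_off())
```

```text
off mm 0.9360696303893803 pins 0.0878085942937906 bar -30.3179709846494 lug 68.13010497800441 misalign -8.448075962653803
the job is handed in; nothing more can be done
None
```

I moved the long spanner from its rest to the ring and set both pins in the holes. I then turned the tool about 56° clockwise until the lug met the stop post, and the moment about z rose to 1.6 N m. After that I eased off 3°, let go, backed away and handed the job in at about 12 s. The hand-in reports no verdict.

The last checks, taken from the final images:
- **Position:** the grip point is about 1 mm from the ring axis, and the measured pin spacing is 87.8 mm against a true 88 mm.
- **Alignment:** the bar is about 8° out of line with the ring (limit 15°), which is the expected play in the holes.
- **Ring and seat:** the lug is against the post, and the spanner looks flat on the ring.
- **Clear of contact:** the gripper was about 6 cm to the side and 10 cm higher than at release, and the force reading was about 1 N.

Two things were less clean:
- **Tool tilt:** the tool drifted up to about 2° off vertical during the moves. The spanner was therefore pitched by up to about 4° while held, within the limit.
- **Short spanner:** I carried the long spanner past it with a few centimetres of clearance and felt no contact. I did not measure its position again at the end.

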